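Fit the tube heating block to the stirring hotplate

ROBOT

A 6-joint arm with a two-finger parallel gripper is mounted at the origin on the work surface. World frame = base frame: x ahead of the robot, y to its left, z up, the work surface at z = 0. Lengths are in m, angles in rad, forces in N, time in s.
With the tool pointing down it reaches from about 0.35 to 0.875 m from the base axis. Payload 4.2 kg.
Tool frame: the origin (TCP) lies on the front face of the gripper's body, between the roots of the fingers; the fingertips stand 73 mm ahead of it and the grasp point (between the pads) lies env.hold_point_z ahead of it (env.hold_point_z is the distance from the TCP to the grasp point, in m); z points along the fingers, y is the line along which they close (so a half turn about z gives the same grasp; the last joint's range is limited). The gripper opens to 85 mm and grips with 20 to 120 N. Pads are 22 mm wide; open, the fingers measure 114 mm over their backs; the gripper's body (76 mm by 85 mm) begins 54 mm behind the grasp point. The pads swing forward as they close: fully open they stand 13 mm farther back than shut.
Start: joints at [1.364, 0.385, 0.008, 0, -1.194, -0.259], TCP at [0.281, 0.558, 0.304] pointing down, gripper open.
Joint ranges: [-3.14, 3.14], [-1.21, 2.06], [-1.07, 1.41], [-3.16, 2.05], [-2.99, -0.16], [-3.1, 3.1]. Speed limits (rad/s): [2.79, 2.79, 3.14, 3.14, 3.14, 3.14].

INTERFACE

Orientations are given as a unit quaternion [x, y, z, w].
In Python, from plant import env, vision gives the robot as it stands.
- The arm moves only by the tool step_arm, never from a script. Its argument "targets" is a list of rows, each a list of 7 numbers: the shift along the world's x, y, z in m, then the turn, a rotation vector about the world's x, y, z in degrees, then the closure in counts, from 0 (fully open) to 255 (shut). In form: [[tx, ty, tz, rx, ry, rz, grip], ...]. A call has 1 to 5 rows; each row shifts and turns the commanded pose from where the row before left it; what a row does not reach is not made up. A row lasts 1/12 s, in which the tool goes at most 41.7 mm and 7.16 degrees, less where a joint would pass 70% of its speed; a pose out of reach is approached as far as the arm can. A call is refused whole if a number of a shift passes 0.0417 or a number of a turn 7.16, either way. A call with a gripper value outside its range is refused whole. The fingers move at their own pace and stop on an object; "force" is the grip in N (left out, the last holds). Time passes only in rows, so rows that do not move let the fingers close. It gives the time, the measured TCP pose, the force, the opening and the grip force at its end, in the units of the state.
- env.get_obs(): the state, without advancing time (a new reading comes with each control period).
- vision.camera(name): name is "side" or "top" or "wrist"; returns a dict with "img" (480x640x3 uint8, blue, green, red), "z_map" (480x640 float32, m along the optical axis (not along the pixel's ray), 0 where there is no reading), "fx", "fy", "cx", "cy" (pixels), "rvec" (rotation vector, rad) and "tvec" (3), from world to camera coordinates, as OpenCV has them; the wrist camera has in their place "hand_eye" (4x4, takes a point from camera to tool coordinates, whose origin is the TCP and whose axes are the flange's). Camera axes: x right, y down, z forward; pixel columns grow to the right and rows downward; lengths in m; the calibration is good to about 2 mm. A picture is of the moment at which its call begins: read the wrist's pose just before it.
- env.close_job(): hands the job in; it is judged then, once.
The state is a dict: "clock": time; "joints": joint angles; "joint_vel": joint speeds; "joint_efforts": joint torques, N m; "eef_pos": TCP position; "tool_rot": TCP orientation; "ft_force": force on the tool from outside, world axes, zero at the start; "torque": the same for the moment, N m; "opening": finger opening in m; "gripper_force": force on a finger pad.
Only numpy, scipy, OpenCV 4.12 (cv2) and the standard library are available. Lean on these libraries where they do the work, as an engineer would, in place of code of your own. Each camera call takes 0.05 s, during which the arm holds its last target. There are 200 camera calls.

TASK

Set up the stirring hotplate for tubes: seat the flat adapter plate flange-down on the hotplate's centring spigot, then seat the tube block flange-down on the adapter's boss, each fully home, flat and lowered rather than dropped. Then swing the hold-down clamp all the way over the block's flange and let go; leave the other things on the bench where they are.

Things in the scene. Friction and masses are not known exactly. Their poses are not given: they have to be found in the camera images.
- stirrer: white stirring hotplate, fixed to the bench, 245 mm long, 170 mm wide, housing top 73 mm high, with a round steel plate 148 mm across, top at 85 mm. Origin on the bench under the spigot's axis; z up; its x axis points from the control end (nearest the robot, x = -160 mm) to the far end (x = +85 mm). Turned up to 0.35 rad either way
- spigot (a point): point on the hotplate at the foot of its centring spigot, on the axis, at the level of the plate's top face (85 mm above the bench). The spigot is 50 mm in diameter and 11 mm high, its top edge chamfered by 3 mm. A seated adapter has its origin here
- adapter: loose aluminium adapter plate standing flange down on the bench: flange 110 mm across, 18 mm thick; on it a round boss (grip here) 44 mm across, 22 mm high, its top 3 mm chamfered. Under it a blind round recess, 52.4 mm wide, 13 mm deep, for the spigot. About 0.45 kg. Origin: centre of the underside, z up; round, its yaw is of no matter
- boss (a point): point on the adapter on its axis at the flange's top face, 18 mm above its underside, at the foot of the boss. A seated tube block has its origin here
- tube_block: loose aluminium tube block standing flange down on the bench: flange 110 mm across, 10 mm thick; above it a round body 72 mm across up to 50 mm height, eight tube holes in its top; on that a central black lifting knob (grip here) 24 mm across, 40 mm high. Under it a blind round recess, 46.4 mm wide, 25 mm deep, for the adapter's boss. About 0.55 kg. Origin: centre of the underside, z up
- clamp_pivot (a point): point on the clamp's vertical pivot axis at the underside of its arm, 117 mm above the bench, 100 mm from the spigot's axis on the control side
- clamp_knob (a point): top centre of the clamp's upright black round knob, 16 mm across, 50 mm high, free to spin, on the tail of the clamp's arm 45 mm from the pivot axis; its top is 177 mm above the bench, its foot 127 mm. The dark steel arm is 16 mm wide and straight: past the pivot, opposite the knob, it reaches 56 mm and that end passes 4 mm above a seated block's flange
- clamp (a joint): angle of the hold-down clamp, rad: 0 parked (clamping end along the stirrer's +y, knob along its -y), growing clockwise seen from above to the stop at 1.571 (clamping end pointing at the spigot's axis, over the block's flange; knob straight behind the pivot, along the stirrer's -x). Stays where it is left; about 1.5 N at the knob moves it. It starts between 0 and 0.45
- flask_bowl: loose plain aluminium flask bowl, a flanged cup 96 mm across and 50 mm high with a wide hollow in its top; not part of the job. Origin: centre of its underside
- petri_dish: loose clear lidded dish, 94 mm across, 22 mm high; not part of the job. Origin: centre of its underside
- beaker: loose glass beaker, 70 mm across, 90 mm high; not part of the job. Origin: centre of its underside
- spatula_tool: loose steel spatula 160 mm long lying on the bench; not part of the job. Origin: about the middle of its length, on the bench
Not all that is in view belongs to the job. Leave any black look-alike of the adapter alone. What is shaped like the tube_block but blue or pink is not meant.

How it is judged:
By the outcome, as a careful person would: the job done as asked, in the order asked, and still so for the second after the job is handed in, with the robot touching nothing.
It also fails if it takes over 64 s, if anything falls off the work surface, if the arm or the gripper's body presses on something with over 40 N, if the wrist force passes 120 N, or if a joint passes its speed limit or range.

## Working session

There is one attempt and no reset: what is moved stays moved. The work goes in short steps, Python scripts to look and compute and a tool call to move; the robot and the scene stay as the last step left them, time stands still between calls to the robot, and variables do not carry over. Pictures are saved under pics/ and viewed, at most 10 in all, crops included, and the job is handed in when it is done.

Besides the shell and the picture viewer there is one more tool, called after "Request:" as name(argument=value, ...), one argument or row to a line, values as JSON. step_arm: Moves the arm, as the interface text tells. Its arguments: {"type":"object","properties":{"targets":{"type":"array"},"force":{"type":"number"}},"required":["targets"]}

```bash
mkdir -p pics; ls
cat > h.py <<'E'
import numpy as np, cv2
from plant import env, vision
from scipy.spatial.transform import Rotation as R
def T(c):
    M=np.eye(4)
    if 'hand_eye' in c:
        o=env.get_obs(); W=np.eye(4); W[:3,:3]=R.from_quat(o['tool_rot']).as_matrix(); W[:3,3]=o['eef_pos']
        return W@np.array(c['hand_eye'])
    Rm=cv2.Rodrigues(np.array(c['rvec'],float))[0]; M[:3,:3]=Rm.T; M[:3,3]=-Rm.T@np.array(c['tvec'],float).ravel(); return M
def cloud(c,M=None):
    M=T(c) if M is None else M
    v,u=np.mgrid[:480,:640]; z=c['z_map']
    P=np.stack([(u-c['cx'])/c['fx']*z,(v-c['cy'])/c['fy']*z,z],-1)
    P=P@M[:3,:3].T+M[:3,3]; P[z<=0]=np.nan; return P
def ray(c,u,v,h,M=None):
    M=T(c) if M is None else M
    d=M[:3,:3]@np.array([(u-c['cx'])/c['fx'],(v-c['cy'])/c['fy'],1]); return M[:3,3]+d*(h-M[2,3])/d[2]
E
python3 - <<'E'
from h import *
o=env.get_obs(); print(o, env.hold_point_z)
for n in ('top','side'):
    c=vision.camera(n); cv2.imwrite(f'pics/{n}0.png',c['img']); np.savez(f'{n}0.npz',**c); print(n,T(c)[:3,3],c['fx'])
E
```

```text
pics
{'clock': 0.0, 'joints': array([ 1.36358853e+00,  3.85552473e-01,  6.59659901e-03, -4.91159131e-04,
       -1.19398247e+00, -2.58614939e-01]), 'joint_vel': array([ 0.00023474, -0.0001595 ,  0.00105875,  0.00045875, -0.00021472,
        0.0010778 ]), 'joint_efforts': array([-4.88105923e-05, -3.92296994e+01,  1.88399470e+01,  4.18615133e+00,
       -4.63757257e-03,  1.92875476e-07]), 'eef_pos': array([0.28050091, 0.55803515, 0.30281359]), 'tool_rot': array([ 9.72977042e-01, -2.30899278e-01, -2.00652166e-04,  1.07651872e-03]), 'ft_force': array([-0.81076419, -0.48092296, -0.21149667]), 'torque': array([-0.0448816 ,  0.00860402,  0.02377081]), 'gripper_force': 0.0, 'opening': 0.08506338371753143} 0.0539
top [ 0.35850343 -0.02520946  1.43077038] 511.29567728337787
side [ 0.09415789 -1.3227294   0.97188979] 550.4852825364296
```

View pics/top0.png

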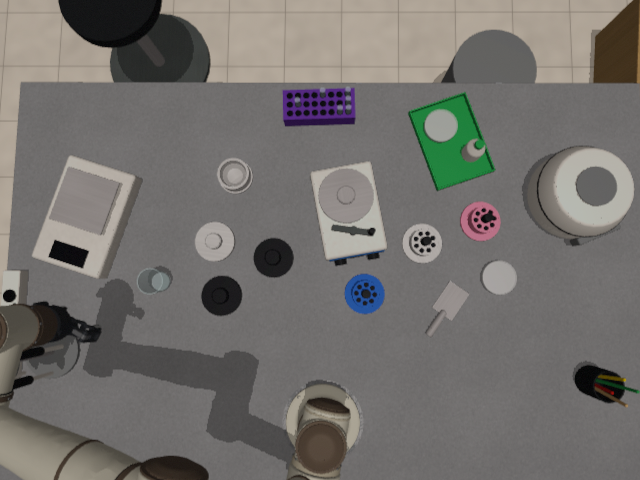

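View pics/side0.png

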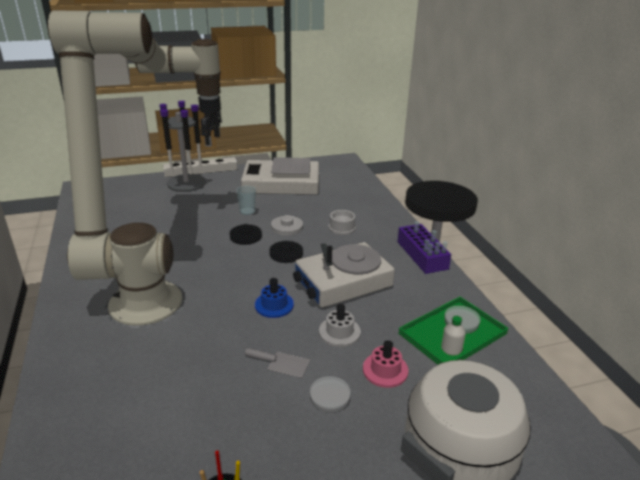

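The top view shows the white adapter at (215,241), the white block at (422,243), the hotplate spigot at (346,195), and the clamp arm from (335,229) to its knob near (370,231). The black, blue and pink look-alikes stand apart from these. Next I'll measure them.

```bash
cat > m.py <<'E'
from h import *
def circ(c,P,zlo,zhi,cx,cy,r,img=None,M=None,brightmin=None):
    """min enclosing circle / hull centre of points in height band near cx,cy"""
    m=(P[...,2]>zlo)&(P[...,2]<zhi)&(np.hypot(P[...,0]-cx,P[...,1]-cy)<r)
    if brightmin is not None: m&=(c['img'].min(-1)>brightmin)
    q=P[m][:,:2].astype(np.float32)
    (x,y),rr=cv2.minEnclosingCircle(q); e=cv2.fitEllipse(cv2.convexHull(q))
    return len(q),np.round([x,y,2*rr],4),np.round([*e[0],*e[1]],4)
E
python3 - <<'E'
from m import *
c=dict(np.load('top0.npz')); P=cloud(c)
for n,u,v in [('ad',215,241),('adfl',202,241),('blk',425,240),('blkfl',408,250),('spig',346,195),('plate',330,195),('knob',370,231),('armend',335,229),('bench',300,300)]:
    print(n,np.round(P[v,u],4),c['img'][v,u])
a=P[241,215];b=P[243,422];s=P[195,346]
print('adapter flange',circ(c,P,.012,.024,a[0],a[1],.07))
print('adapter boss',circ(c,P,.034,.046,a[0],a[1],.04))
print('blk flange',circ(c,P,.005,.016,b[0],b[1],.07))
print('blk body',circ(c,P,.044,.056,b[0],b[1],.05))
print('plate',circ(c,P,.080,.100,s[0],s[1],.09))
print('spigot',circ(c,P,.092,.1,s[0],s[1],.04))
m=(P[...,2]>.066)&(P[...,2]<.11)&(np.hypot(P[...,0]-s[0],P[...,1]-s[1])<.2)
q=P[m][:,:2].astype(np.float32); print('housing',cv2.minAreaRect(q))
m=(P[...,2]>.112)&(P[...,2]<.135)&(np.hypot(P[...,0]-s[0],P[...,1]-s[1])<.2)
print('arm',m.sum(),cv2.minAreaRect(P[m][:,:2].astype(np.float32)))
m=(P[...,2]>.150)&(P[...,2]<.2)&(np.hypot(P[...,0]-s[0],P[...,1]-s[1])<.2)
print('knob',m.sum(),np.nanmean(P[m],0))
print(np.round(P[245:249,350],3))
# everything nearby heights
E
```

```text
ad [0.4837 0.2973 0.0423] [162 166 172]
adfl [0.4855 0.339  0.0196] [162 166 171]
blk [ 0.4864 -0.2666  0.0927] [31 30 30]
blkfl [ 0.4659 -0.234   0.0112] [167 170 176]
spig [ 0.6031 -0.059   0.1   ] [136 138 145]
plate [ 0.6055 -0.0168  0.0855] [137 140 146]
knob [ 0.5    -0.117   0.1719] [32 31 31]
armend [ 0.5093 -0.0306  0.1294] [66 69 66]
bench [0.3248 0.0646 0.0012] [108 110 112]
adapter flange (971, array([0.4843, 0.3051, 0.1111]), array([0.4843, 0.3049, 0.1093, 0.1096]))
adapter boss (195, array([0.4842, 0.3042, 0.046 ]), array([0.4845, 0.3043, 0.0424, 0.0452]))
blk flange (644, array([ 0.48  , -0.2619,  0.1393]), array([ 0.4814, -0.2611,  0.1322,  0.1371]))
blk body (462, array([ 0.4849, -0.2724,  0.0724]), array([ 0.4848, -0.2721,  0.0711,  0.0714]))
plate (2285, array([ 0.5977, -0.0616,  0.1633]), array([ 0.6022, -0.0594,  0.1434,  0.1554]))
spigot (234, array([ 0.5979, -0.0534,  0.0657]), array([ 0.5967, -0.0449,  0.0547,  0.0817]))
housing ((0.5661073923110962, -0.06591369956731796), (0.24753406643867493, 0.1696486920118332), 10.852537155151367)
arm 251 ((0.5071532726287842, -0.07530014961957932), (0.10686581581830978, 0.02172704227268696), 84.88446044921875)
knob 39 [ 0.49969052 -0.1213269   0.17471335]
[[ 0.473 -0.071  0.079]
 [ 0.47  -0.071  0.078]
 [ 0.468 -0.071  0.077]
 [ 0.465 -0.071  0.076]]
```

Request:
step_arm(
  targets=[
    [0.0204,-0.0253,-0.01,0,0,0,0],
    [0.0204,-0.0253,-0.01,0,0,0,0],
    [0.0204,-0.0253,-0.01,0,0,0,0],
    [0.0204,-0.0253,-0.01,0,0,0,0],
    [0.0204,-0.0253,-0.01,0,0,0,0],
  ],
  force=60,
)

```text
clock: 0.52
eef_pos: [0.3831, 0.4305, 0.253]
tool_rot: [0.973, -0.231, -0.0, 0.0]
ft_force: [0.4, 0.7, -0.8]
opening: 0.0855
gripper_force: 0.0
```

Request:
step_arm(
  targets=[
    [0.0204,-0.0253,-0.01,0,0,0,0],
    [0.0204,-0.0253,-0.01,0,0,0,0],
    [0.0204,-0.0253,-0.01,0,0,0,0],
    [0.0204,-0.0253,-0.01,0,0,0,0],
    [0.0204,-0.0253,0,0,0,0,0],
  ],
)

```text
clock: 0.93
eef_pos: [0.4844, 0.3032, 0.2113]
tool_rot: [0.973, -0.231, -0.002, 0.002]
ft_force: [-0.0, 0.5, -0.5]
opening: 0.0853
gripper_force: 0.0
```

Request:
step_arm(
  targets=[
    [0,0,0,0,0,0,0],
    [0,0,0,0,0,0,0],
  ],
)

```text
clock: 1.1
eef_pos: [0.4854, 0.3038, 0.2132]
tool_rot: [0.973, -0.232, -0.0, 0.001]
ft_force: [0.6, 0.9, 0.2]
opening: 0.0853
gripper_force: 0.0
```

Run:
```python
from m import *
M=None;o=env.get_obs();print(o['eef_pos'],o['tool_rot'],o['ft_force'])
c=vision.camera('wrist'); M=T(c);print(M.round(3)); P=cloud(c,M); cv2.imwrite('pics/w1.png',c['img'])
print('flange',circ(c,P,.012,.024,.4843,.3047,.075)); print('boss',circ(c,P,.034,.046,.4843,.3047,.04))
```

```text
[0.48541751 0.30375993 0.21321012] [ 9.72610100e-01 -2.32441523e-01 -3.96978850e-04  6.11810687e-04] [0.56497746 0.85996234 0.15056991]
[[-0.452 -0.858 -0.246  0.548]
 [-0.892  0.434  0.124  0.272]
 [ 0.     0.275 -0.961  0.284]
 [ 0.     0.     0.     1.   ]]
flange (11072, array([0.4864, 0.3071, 0.1104]), array([0.4866, 0.307 , 0.1095, 0.1097]))
boss (2544, array([0.4867, 0.3068, 0.0443]), array([0.4867, 0.3069, 0.0436, 0.0439]))
```

View pics/w1.png

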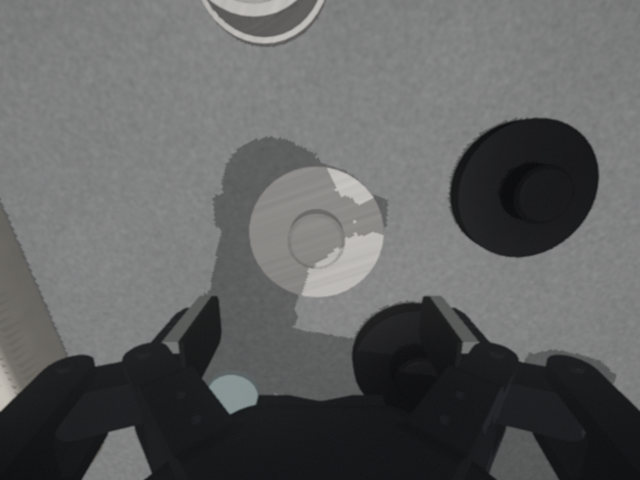

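The wrist view shows the adapter centred at (316,231), clear of both black look-alikes, and its measured sizes match. I'll go down and grip the boss.

Request:
step_arm(
  targets=[
    [0.0005,0.002,-0.03,0,0,0,0],
    [0,0,-0.03,0,0,0,0],
    [0,0,-0.03,0,0,0,0],
    [0,0,-0.02,0,0,0,0],
    [0,0,-0.01,0,0,0,0],
  ],
)

```text
clock: 1.57
eef_pos: [0.4834, 0.3074, 0.0911]
tool_rot: [0.973, -0.23, -0.001, 0.002]
ft_force: [0.4, 0.1, -0.2]
opening: 0.0856
gripper_force: 0.0
```

Request:
step_arm(
  targets=[
    [0,0,0,0,0,0,60],
    [0,0,0,0,0,0,120],
    [0,0,0,0,0,0,200],
    [0,0,0,0,0,0,255],
    [0,0,0,0,0,0,255],
  ],
)

```text
clock: 1.98
eef_pos: [0.4856, 0.308, 0.0962]
tool_rot: [0.973, -0.23, 0.001, -0.001]
ft_force: [-2.2, -0.1, 5.6]
opening: 0.0413
gripper_force: 60.4
```

Request:
step_arm(
  targets=[
    [0,0,0,0,0,0,255],
    [0,0,0,0,0,0,255],
    [0,0,0,0,0,0,255],
  ],
)

```text
clock: 2.23
eef_pos: [0.4856, 0.308, 0.0962]
tool_rot: [0.973, -0.23, 0.001, -0.001]
ft_force: [-2.9, -0.5, 5.9]
opening: 0.0414
gripper_force: 60.4
```

Run:
```python
from m import *
o=env.get_obs();print(o['eef_pos'],o['ft_force'])
c=vision.camera('wrist'); M=T(c); P=cloud(c,M); cv2.imwrite('pics/w2.png',c['img'][150:,80:560])
print('flange',circ(c,P,.012,.024,.4860,.307,.07)); 
m=(abs(P[...,0]-.486)<.01)&(abs(P[...,1]-.307)<.01); print(np.nanpercentile(P[m][:,2],[5,50,95]))
```

```text
[0.48556998 0.30800843 0.09619784] [-2.93883785 -0.49600049  5.85039525]
flange (23566, array([0.4872, 0.3067, 0.1106]), array([0.4874, 0.3066, 0.1097, 0.1099]))
[0.04008853 0.09792679 0.11847711]
```

View pics/w2.png

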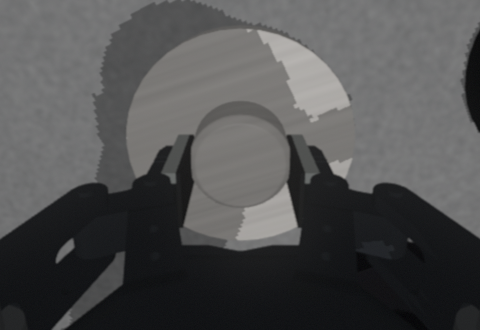

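Run:
```python
from m import *
c=vision.camera('wrist'); M=T(c); P=cloud(c,M)
for v in (284,292,300,320,340,360):
    print(v,[(u,*np.round(P[v,u],3)) for u in (262,268,274,290,370,376,382)])
```

```text
284 [(262, np.float64(0.505), np.float64(0.328), np.float64(0.02)), (268, np.float64(0.503), np.float64(0.326), np.float64(0.018)), (274, np.float64(0.502), np.float64(0.324), np.float64(0.019)), (290, np.float64(0.506), np.float64(0.31), np.float64(0.042)), (370, np.float64(0.481), np.float64(0.283), np.float64(0.019)), (376, np.float64(0.48), np.float64(0.28), np.float64(0.019)), (382, np.float64(0.479), np.float64(0.278), np.float64(0.019))]
292 [(262, np.float64(0.507), np.float64(0.323), np.float64(0.038)), (268, np.float64(0.506), np.float64(0.321), np.float64(0.039)), (274, np.float64(0.505), np.float64(0.319), np.float64(0.04)), (290, np.float64(0.503), np.float64(0.312), np.float64(0.041)), (370, np.float64(0.487), np.float64(0.283), np.float64(0.039)), (376, np.float64(0.486), np.float64(0.281), np.float64(0.038)), (382, np.float64(0.484), np.float64(0.279), np.float64(0.038))]
300 [(262, np.float64(0.507), np.float64(0.322), np.float64(0.047)), (268, np.float64(0.504), np.float64(0.321), np.float64(0.043)), (274, np.float64(0.502), np.float64(0.321), np.float64(0.039)), (2
[... 902 characters left out ...]
90, np.float64(0.483), np.float64(0.323), np.float64(0.04)), (370, np.float64(0.47), np.float64(0.292), np.float64(0.044)), (376, np.float64(0.477), np.float64(0.288), np.float64(0.057)), (382, np.float64(0.48), np.float64(0.286), np.float64(0.063))]
360 [(262, np.float64(0.492), np.float64(0.327), np.float64(0.063)), (268, np.float64(0.467), np.float64(0.346), np.float64(0.019)), (274, np.float64(0.465), np.float64(0.344), np.float64(0.019)), (290, np.float64(0.462), np.float64(0.336), np.float64(0.019)), (370, np.float64(0.443), np.float64(0.3), np.float64(0.019)), (376, np.float64(0.472), np.float64(0.291), np.float64(0.06)), (382, np.float64(0.473), np.float64(0.289), np.float64(0.063))]
```

The pad tips sit at about z = 0.038, so the grip is only on the boss chamfer. I'll open, go 12 mm lower and grip again.

Request:
step_arm(
  targets=[
    [0,0,0,0,0,0,100],
    [0,0,0,0,0,0,60],
    [0,-0.001,0,0,0,0,60],
    [0,0,-0.006,0,0,0,60],
    [0,0,-0.006,0,0,0,60],
  ],
)

```text
clock: 2.75
eef_pos: [0.4856, 0.3068, 0.0839]
tool_rot: [0.973, -0.23, 0.001, -0.0]
ft_force: [-19.1, -3.4, 66.5]
opening: 0.0656
gripper_force: 33.4
```

Request:
step_arm(
  targets=[
    [0,0,0,0,0,0,60],
    [0,0,0,0,0,0,110],
    [0,0,0,0,0,0,150],
    [0,0,0,0,0,0,255],
    [0,0,0,0,0,0,255],
  ],
)

```text
clock: 3.17
eef_pos: [0.4875, 0.3072, 0.0888]
tool_rot: [0.974, -0.229, 0.003, -0.001]
ft_force: [-5.3, -6.8, 39.2]
opening: 0.042
gripper_force: 78.6
```

Request:
step_arm(
  targets=[
    [0,0,0,0,0,0,255],
    [0,0,0,0,0,0,255],
  ],
)

```text
clock: 3.33
eef_pos: [0.4875, 0.3072, 0.0888]
tool_rot: [0.973, -0.229, 0.003, -0.001]
ft_force: [-5.8, -6.1, 38.4]
opening: 0.0422
gripper_force: 78.6
```

The 66 N came from the fingertips pressing on the flange, so they reach lower than I read and the first grip height was right. I'll raise back up and regrip there.

Request:
step_arm(
  targets=[
    [0,0,0.004,0,0,0,100],
    [0,0,0.005,0,0,0,80],
    [0,0,0.003,0,0,0,80],
    [0,0,0,0,0,0,80],
    [0,0,0,0,0,0,80],
  ],
)

```text
clock: 3.75
eef_pos: [0.4849, 0.3062, 0.0931]
tool_rot: [0.973, -0.231, -0.0, 0.001]
ft_force: [0.9, 0.3, -0.5]
opening: 0.0586
gripper_force: 0.0
```

Run:
```python
from m import *
o=env.get_obs();print(o['eef_pos'],o['ft_force'],o['opening'],o['gripper_force'])
c=vision.camera('wrist'); M=T(c); P=cloud(c,M)
print('flange',circ(c,P,.012,.024,.4860,.307,.07))
dark=c['img'].max(-1)<75
m=dark&(np.hypot(P[...,0]-.486,P[...,1]-.307)<.07)&(P[...,2]>.012)
print(np.nanpercentile(P[m][:,2],[0.5,2,5,10]))
print(circ(c,P,.034,.042,.486,.307,.024,brightmin=60))
```

```text
[0.48493389 0.30624179 0.09312358] [ 0.93726514  0.3350973  -0.4845207 ] 0.05856540984649713 0.0
flange (25776, array([0.4873, 0.3068, 0.1105]), array([0.4873, 0.3067, 0.1097, 0.1101]))
[0.0339168  0.04541002 0.06306648 0.07705996]
(7994, array([0.4874, 0.3063, 0.045 ]), array([0.4876, 0.3065, 0.0436, 0.0442]))
```

Request:
step_arm(
  targets=[
    [0,0,-0.003,0,0,0,80],
    [0,0,0,0,0,0,80],
  ],
)

```text
clock: 3.97
eef_pos: [0.4848, 0.3061, 0.0897]
tool_rot: [0.973, -0.231, -0.001, 0.001]
ft_force: [-0.4, -0.6, 0.4]
opening: 0.0584
gripper_force: 0.0
```

Request:
step_arm(
  targets=[
    [0,0,-0.002,0,0,0,80],
    [0,0,0,0,0,0,80],
  ],
)

```text
clock: 4.13
eef_pos: [0.4849, 0.3062, 0.0882]
tool_rot: [0.973, -0.231, -0.0, 0.001]
ft_force: [-0.3, -1.0, 0.2]
opening: 0.0588
gripper_force: 0.0
```

Request:
step_arm(
  targets=[
    [0,0,0,0,0,0,120],
    [0,0,0,0,0,0,130],
    [0,0,0,0,0,0,140],
    [0,0,0,0,0,0,160],
  ],
)

```text
clock: 4.47
eef_pos: [0.4857, 0.3071, 0.0895]
tool_rot: [0.973, -0.231, 0.001, -0.001]
ft_force: [0.7, 1.9, 1.8]
opening: 0.0419
gripper_force: 60.6
```

Request:
step_arm(
  targets=[
    [0,0,0,0,0,0,255],
    [0,0,0.003,0,0,0,255],
    [0,0,0.005,0,0,0,255],
    [0,0,0.007,0,0,0,255],
    [0,0,0,0,0,0,255],
  ],
  force=80,
)

```text
clock: 4.88
eef_pos: [0.4852, 0.3062, 0.1046]
tool_rot: [0.973, -0.231, 0.0, -0.0]
ft_force: [0.4, -0.3, -4.0]
opening: 0.0416
gripper_force: 81.5
```

Run:
```python
from m import *
o=env.get_obs();print(o['eef_pos'],o['ft_force'],o['opening'],o['gripper_force'],o['torque'])
c=vision.camera('wrist'); M=T(c); P=cloud(c,M); cv2.imwrite('pics/w3.png',c['img'])
dz=o['eef_pos'][2]-.0895
print('flange',circ(c,P,.012+dz,.024+dz,.4860,.307,.07))
m=(P[...,2]>.01+dz)&(P[...,2]<.026+dz)&(np.hypot(P[...,0]-.487,P[...,1]-.307)<.054)
A=P[m]; A=A[np.hypot(A[:,0]-.487,A[:,1]-.307)>.026]
k=np.linalg.lstsq(np.c_[A[:,:2]-A[:,:2].mean(0),np.ones(len(A))],A[:,2],rcond=None)[0]; print('tilt',k)
```

```text
[0.48521131 0.30619679 0.10463587] [ 0.41463405 -0.27773433 -4.04109116] 0.041579261024268156 81.47496578749269 [ 0.13624604 -0.08744212  0.03947883]
flange (24796, array([0.4865, 0.3051, 0.1107]), array([0.4866, 0.305 , 0.1096, 0.11  ]))
tilt [-0.00243989 -0.00214205  0.03338974]
```

The adapter is up and level at about 4 N. I'll go to a hover beside the hotplate for a wrist view of the spigot.

Request:
step_arm(
  targets=[
    [0,0,0.02,0,0,0,255],
    [0,0,0.03,0,0,0,255],
    [0.0158,-0.024,0.0145,0,0,0,255],
    [0.0158,-0.024,0.0145,0,0,0,255],
    [0.0158,-0.024,0.0145,0,0,0,255],
  ],
)

```text
clock: 5.35
eef_pos: [0.5323, 0.2336, 0.1979]
tool_rot: [0.973, -0.23, -0.0, 0.0]
ft_force: [0.4, 0.9, -5.5]
opening: 0.0417
gripper_force: 82.6
```

Request:
step_arm(
  targets=[
    [0.0158,-0.024,0.0145,0,0,0,255],
    [0.0158,-0.024,0.0145,0,0,0,255],
    [0.0158,-0.024,0.0145,0,0,0,255],
    [0.0158,-0.024,0.0145,0,0,0,255],
    [0.0158,-0.024,0.0145,0,0,0,255],
  ],
)

```text
clock: 5.77
eef_pos: [0.6114, 0.1128, 0.2698]
tool_rot: [0.973, -0.231, -0.001, 0.0]
ft_force: [0.1, 0.5, -5.1]
opening: 0.0415
gripper_force: 82.5
```

Request:
step_arm(
  targets=[
    [0.0158,-0.024,0.0145,0,0,0,255],
    [0.0158,-0.024,0.0145,0,0,0,255],
    [0,0,0,0,0,0,255],
    [0,0,0,0,0,0,255],
  ],
)

```text
clock: 6.1
eef_pos: [0.6434, 0.0648, 0.2987]
tool_rot: [0.973, -0.232, -0.0, -0.0]
ft_force: [-0.4, -0.6, -5.2]
opening: 0.0412
gripper_force: 82.5
```

Run:
```python
from m import *
o=env.get_obs();e=o['eef_pos'];print(e,o['tool_rot'],o['ft_force'],o['opening'],o['joints'])
c=vision.camera('wrist'); M=T(c); P=cloud(c,M); cv2.imwrite('pics/w4.png',c['img']); np.savez('w4.npz',**c,M=M)
f=e[2]-.0892+.018
r=circ(c,P,f-.006,f+.006,e[0],e[1],.075);print('adapter',r, r[2][:2]-e[:2])
s=(.6025,-.059)
print('spigot',circ(c,P,.0925,.102,*s,.035)); print('plate',circ(c,P,.080,.0915,*s,.085))
m=(P[...,2]>.0925)&(P[...,2]<.102)&(np.hypot(P[...,0]-s[0],P[...,1]-s[1])<.04); print(np.median(P[m][:,2]))
```

```text
[0.64341883 0.06484555 0.29866926] [ 9.72622355e-01 -2.32391082e-01 -2.59425758e-04 -2.67587992e-04] [-0.38130667 -0.63598773 -5.18392801] 0.04116300045592794 [ 3.49875973e-01  4.25188345e-01  5.82729234e-02 -7.84810989e-04
 -1.20401849e+00  7.52131111e-01]
adapter (24863, array([0.6436, 0.0644, 0.1106]), array([0.6437, 0.0645, 0.1097, 0.11  ])) [ 0.00028117 -0.00034555]
spigot (2768, array([ 0.6062, -0.0569,  0.0505]), array([ 0.6061, -0.057 ,  0.0492,  0.0498]))
plate (18249, array([ 0.6063, -0.0571,  0.1481]), array([ 0.6062, -0.0572,  0.1467,  0.1474]))
0.0957114824082797
```

View pics/w4.png

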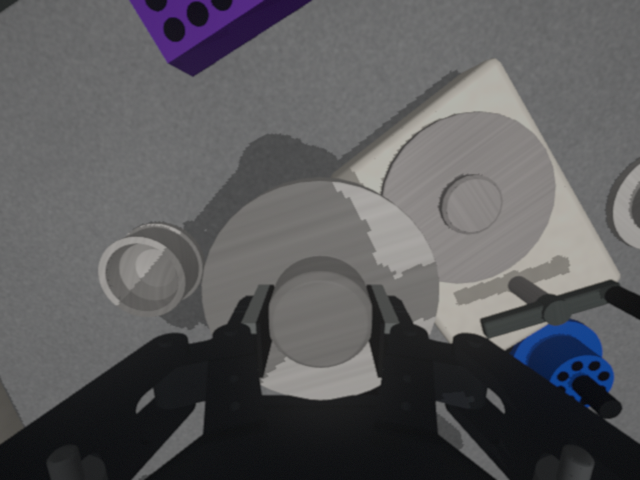

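The wrist view shows the full plate, with the spigot at (472,203). The held adapter at (320,320) is centred, and the clamp arm lies at (485–610,310). I'll move over the spigot.

Request:
step_arm(
  targets=[
    [-0.0094,-0.0304,-0.018,0,0,0,255],
    [-0.0094,-0.0304,-0.018,0,0,0,255],
    [-0.0094,-0.0304,-0.018,0,0,0,255],
    [-0.0094,-0.0304,-0.018,0,0,0,255],
    [0,0,-0.016,0,0,0,255],
  ],
)

```text
clock: 6.57
eef_pos: [0.6017, -0.0584, 0.2086]
tool_rot: [0.973, -0.232, -0.003, 0.001]
ft_force: [0.6, 1.7, -5.1]
opening: 0.0414
gripper_force: 82.8
```

Request:
step_arm(
  targets=[
    [0,0,-0.012,0,0,0,255],
    [0,0,0,0,0,0,255],
    [0,0,0,0,0,0,255],
  ],
)

```text
clock: 6.82
eef_pos: [0.6047, -0.0545, 0.1978]
tool_rot: [0.973, -0.23, -0.002, 0.001]
ft_force: [1.1, -0.6, -4.6]
opening: 0.0412
gripper_force: 82.8
```

Request:
step_arm(
  targets=[
    [0,0,-0.004,0,0,0,255],
    [0,0,0,0,0,0,255],
    [0,0,0,0,0,0,255],
    [0,0,0,0,0,0,255],
  ],
)

```text
clock: 7.15
eef_pos: [0.6058, -0.0548, 0.1955]
tool_rot: [0.973, -0.23, 0.001, -0.0]
ft_force: [0.3, 0.2, -5.8]
opening: 0.0413
gripper_force: 82.9
```

Run:
```python
from m import *
o=env.get_obs();e=o['eef_pos'];print(e)
c=vision.camera('wrist'); M=T(c); P=cloud(c,M)
f=e[2]-.0892+.018
r=circ(c,P,f-.006,f+.006,e[0],e[1],.075);print('adapter',r, r[2][:2]-e[:2]); print(env.get_obs()['eef_pos'])
```

```text
[ 0.60584384 -0.05476681  0.19554355]
adapter (24778, array([ 0.6071, -0.0558,  0.1109]), array([ 0.6073, -0.0562,  0.1095,  0.11  ])) [ 0.00145616 -0.00143319]
[ 0.60581128 -0.05486534  0.1955029 ]
```

Request:
step_arm(
  targets=[
    [-0.001,-0.001,-0.004,0,0,0,255],
    [0,0,-0.003,0,0,0,255],
    [0,0,-0.002,0,0,0,255],
    [0,0,-0.002,0,0,0,255],
    [0,0,0,0,0,0,255],
  ],
)

```text
clock: 7.62
eef_pos: [0.6044, -0.0563, 0.1832]
tool_rot: [0.973, -0.231, -0.001, 0.0]
ft_force: [0.5, -0.1, -4.9]
opening: 0.0415
gripper_force: 82.9
```

Request:
step_arm(
  targets=[
    [0,0,-0.001,0,0,0,255],
    [0,0,-0.001,0,0,0,255],
    [0,0,0,0,0,0,255],
  ],
)

```text
clock: 7.87
eef_pos: [0.6048, -0.0562, 0.1819]
tool_rot: [0.973, -0.231, 0.0, -0.0]
ft_force: [0.5, 0.1, -4.4]
opening: 0.0414
gripper_force: 82.9
```

Request:
step_arm(
  targets=[
    [0,0,-0.002,0,0,0,255],
    [0,0,-0.001,0,0,0,255],
    [0,0,0,0,0,0,255],
  ],
)

```text
clock: 8.12
eef_pos: [0.6048, -0.0562, 0.1788]
tool_rot: [0.973, -0.231, 0.0, -0.0]
ft_force: [1.4, 0.6, -4.9]
opening: 0.0416
gripper_force: 82.9
```

Request:
step_arm(
  targets=[
    [0,0,-0.002,0,0,0,255],
    [0,0,-0.001,0,0,0,255],
    [0,0,0,0,0,0,255],
  ],
)

```text
clock: 8.37
eef_pos: [0.6048, -0.0562, 0.1758]
tool_rot: [0.973, -0.231, 0.0, -0.0]
ft_force: [1.2, -0.0, -4.3]
opening: 0.0414
gripper_force: 82.9
```

Request:
step_arm(
  targets=[
    [0,0,-0.001,0,0,0,255],
    [0,0,0,0,0,0,255],
  ],
)

```text
clock: 8.53
eef_pos: [0.6048, -0.0562, 0.1749]
tool_rot: [0.973, -0.231, 0.0, -0.0]
ft_force: [0.6, -0.2, -4.8]
opening: 0.0412
gripper_force: 82.9
```

Request:
step_arm(
  targets=[
    [0,0,-0.001,0,0,0,255],
    [0,0,0,0,0,0,255],
  ],
)

```text
clock: 8.7
eef_pos: [0.6048, -0.0563, 0.1747]
tool_rot: [0.973, -0.231, 0.0, -0.0]
ft_force: [-0.5, -0.8, 0.8]
opening: 0.0411
gripper_force: 83.3
```

Request:
step_arm(
  targets=[
    [0,0,-0.001,0,0,0,255],
    [0,0,0,0,0,0,255],
  ],
)

```text
clock: 8.87
eef_pos: [0.6048, -0.0563, 0.1746]
tool_rot: [0.973, -0.231, 0.001, -0.0]
ft_force: [-2.3, -0.8, 5.0]
opening: 0.0412
gripper_force: 83.9
```

Contact came at TCP z = 0.1747, which is the seated height. I'll release, rise and go over the block.

Request:
step_arm(
  targets=[
    [0,0,0.001,0,0,0,150],
    [0,0,0,0,0,0,80],
    [0,0,0,0,0,0,0],
    [0,0,0,0,0,0,0],
    [0,0,0.01,0,0,0,0],
  ],
)

```text
clock: 9.28
eef_pos: [0.6035, -0.0561, 0.1822]
tool_rot: [0.973, -0.231, -0.002, 0.001]
ft_force: [-0.4, -0.5, -0.5]
opening: 0.0851
gripper_force: 0.0
```

Request:
step_arm(
  targets=[
    [0,0,0.03,0,0,0,0],
    [0,0,0.04,0,0,0,0],
    [0,0,0.04,0,0,0,0],
    [-0.0167,-0.0306,0.001,0,0,0,0],
    [-0.0167,-0.0306,0,0,0,0,0],
  ],
)

```text
clock: 9.7
eef_pos: [0.5726, -0.1169, 0.2993]
tool_rot: [0.973, -0.229, 0.004, -0.001]
ft_force: [-0.1, -0.9, -1.2]
opening: 0.0854
gripper_force: 0.0
```

Request:
step_arm(
  targets=[
    [-0.0167,-0.0306,0,0,0,0,0],
    [-0.0167,-0.0306,0,0,0,0,0],
    [0,0,0,0,0,0,0],
    [0,0,0,0,0,0,0],
  ],
)

```text
clock: 10.03
eef_pos: [0.537, -0.18, 0.296]
tool_rot: [0.973, -0.232, 0.001, -0.0]
ft_force: [0.6, 0.6, 0.8]
opening: 0.0854
gripper_force: 0.0
```

Run:
```python
from m import *
o=env.get_obs();e=o['eef_pos'];print(e,o['ft_force'],o['opening'])
c=vision.camera('wrist'); M=T(c); P=cloud(c,M); cv2.imwrite('pics/w5.png',c['img']); np.savez('w5.npz',**c,M=M)
s=(.6061,-.0571)
print('flange',circ(c,P,.097,.109,*s,.065)); print('boss',circ(c,P,.119,.130,*s,.035))
m=(abs(P[...,2]-.103)<.008)&(np.hypot(P[...,0]-s[0],P[...,1]-s[1])<.053)&(np.hypot(P[...,0]-s[0],P[...,1]-s[1])>.028)
A=P[m]; print('seat plane',len(A),np.linalg.lstsq(np.c_[A[:,:2]-s,np.ones(len(A))],A[:,2],rcond=None)[0])
b=(.488,-.27)
print('blk flange',circ(c,P,.005,.015,*b,.062)); print('blk body',circ(c,P,.044,.056,*b,.045)); print('blk knob',circ(c,P,.08,.1,*b,.03))
```

```text
[ 0.53699222 -0.18002752  0.29600156] [0.61338613 0.58329949 0.80002079] 0.08543700780256684
flange (11390, array([ 0.6069, -0.0565,  0.111 ]), array([ 0.607 , -0.0567,  0.1095,  0.1103]))
boss (2704, array([ 0.6067, -0.0572,  0.0445]), array([ 0.6069, -0.0571,  0.0437,  0.044 ]))
seat plane 9080 [-0.00081225  0.00127865  0.10361422]
blk flange (3257, array([ 0.4883, -0.2707,  0.1104]), array([ 0.4884, -0.2707,  0.1093,  0.1097]))
blk body (3406, array([ 0.4883, -0.2706,  0.0726]), array([ 0.4884, -0.2707,  0.0716,  0.0719]))
blk knob (672, array([ 0.4884, -0.2707,  0.0247]), array([ 0.4886, -0.2706,  0.0234,  0.0236]))
```

View pics/w5.png

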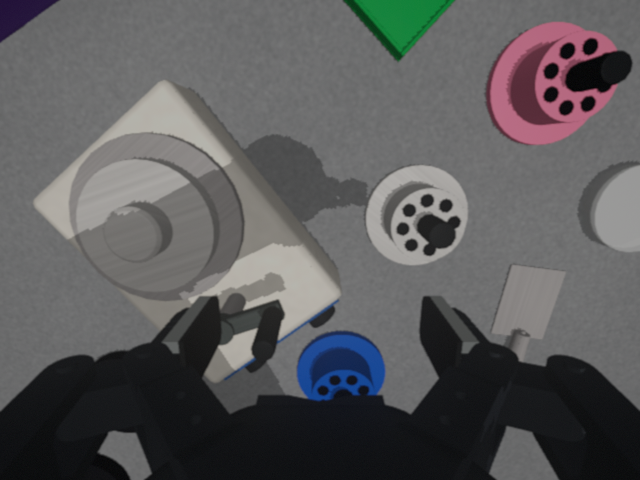

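The adapter is flat and home, with its flange top at 0.1036. The block at (420,220) measures (0.4885, -0.2707). I'll go over it and down onto the knob.

Request:
step_arm(
  targets=[
    [-0.0165,-0.03,0,0,0,0,0],
    [-0.0165,-0.03,0,0,0,0,0],
    [-0.0165,-0.03,-0.02,0,0,0,0],
    [0,0,-0.036,0,0,0,0],
    [0,0,-0.036,0,0,0,0],
  ],
)

```text
clock: 10.5
eef_pos: [0.4891, -0.2694, 0.2036]
tool_rot: [0.973, -0.231, 0.003, 0.0]
ft_force: [0.5, -0.3, 0.2]
opening: 0.0856
gripper_force: 0.0
```

Request:
step_arm(
  targets=[
    [0,0,-0.03,0,0,0,0],
    [0,0,-0.024,0,0,0,0],
    [0,0,-0.014,0,0,0,40],
    [0,0,-0.006,0,0,0,80],
    [0,0,0,0,0,0,100],
  ],
  force=60,
)

```text
clock: 10.92
eef_pos: [0.4886, -0.2677, 0.1276]
tool_rot: [0.973, -0.23, -0.001, 0.0]
ft_force: [-0.5, -0.1, 0.3]
opening: 0.0526
gripper_force: 0.0
```

Request:
step_arm(
  targets=[
    [0,0,0,0,0,0,120],
    [0,0,0,0,0,0,120],
  ],
)

```text
clock: 11.08
eef_pos: [0.4895, -0.2685, 0.1303]
tool_rot: [0.973, -0.23, 0.001, 0.0]
ft_force: [0.3, -0.4, 0.7]
opening: 0.0454
gripper_force: 0.0
```

Request:
step_arm(
  targets=[
    [-0.0015,-0.0015,0,0,0,0,120],
    [0,0,0,0,0,0,150],
    [0,0,0,0,0,0,180],
    [0,0,0,0,0,0,255],
    [0,0,0,0,0,0,255],
  ],
)

```text
clock: 11.5
eef_pos: [0.4869, -0.2705, 0.13]
tool_rot: [0.973, -0.231, 0.001, 0.0]
ft_force: [-2.0, -0.5, 5.6]
opening: 0.0223
gripper_force: 58.6
```

Request:
step_arm(
  targets=[
    [0,0,0,0,0,0,255],
    [0,0,0,0,0,0,255],
  ],
  force=80,
)

```text
clock: 11.67
eef_pos: [0.4869, -0.2705, 0.1301]
tool_rot: [0.973, -0.231, 0.001, 0.0]
ft_force: [-2.1, -0.7, 7.2]
opening: 0.0219
gripper_force: 77.9
```

Request:
step_arm(
  targets=[
    [0,0,0.003,0,0,0,255],
    [0,0,0.006,0,0,0,255],
    [0,0,0.006,0,0,0,255],
    [0,0,0,0,0,0,255],
  ],
)

```text
clock: 12.0
eef_pos: [0.4871, -0.2701, 0.1446]
tool_rot: [0.973, -0.231, 0.001, -0.0]
ft_force: [0.9, -0.1, -5.5]
opening: 0.0223
gripper_force: 78.5
```

Request:
step_arm(
  targets=[
    [0,0,0.03,0,0,0,255],
    [0,0,0.04,0,0,0,255],
    [0.0125,0.0225,0.03,0,0,0,255],
    [0.0125,0.0225,0.03,0,0,0,255],
    [0.0125,0.0225,0.03,0,0,0,255],
  ],
)

```text
clock: 12.42
eef_pos: [0.5238, -0.2018, 0.3049]
tool_rot: [0.973, -0.232, -0.0, -0.0]
ft_force: [0.6, -0.1, -6.9]
opening: 0.0218
gripper_force: 79.7
```

Request:
step_arm(
  targets=[
    [0.0125,0.0225,0.03,0,0,0,255],
    [0,0,0,0,0,0,255],
    [0,0,0,0,0,0,255],
    [0,0,0,0,0,0,255],
  ],
)

```text
clock: 12.75
eef_pos: [0.5356, -0.1796, 0.3323]
tool_rot: [0.973, -0.231, -0.002, -0.0]
ft_force: [-0.4, 0.6, -7.1]
opening: 0.0221
gripper_force: 79.9
```

Run:
```python
from m import *
o=env.get_obs();e=o['eef_pos'];print(e,o['ft_force'],o['opening'],o['joints'])
c=vision.camera('wrist'); M=T(c); P=cloud(c,M); cv2.imwrite('pics/w6.png',c['img']); np.savez('w6.npz',**c,M=M)
s=(.6065,-.057)
print('flange',circ(c,P,.097,.109,*s,.065)); print('boss',circ(c,P,.119,.130,*s,.035))
for n,h in (('blkfl',.010),('body',.05)):
    z=e[2]-.130+h; r=circ(c,P,z-.005,z+.005,e[0],e[1],.065 if h<.02 else .045); print(n,r,r[2][:2]-e[:2])
z=e[2]-.08; m=(abs(P[...,2]-z)<.006)&(np.hypot(P[...,0]-e[0],P[...,1]-e[1])<.034); A=P[m]
print('tilt',np.linalg.lstsq(np.c_[A[:,:2]-e[:2],np.ones(len(A))],A[:,2],rcond=None)[0])
```

```text
[ 0.53564026 -0.17957621  0.33225807] [-0.35237121  0.55616411 -7.11563794] 0.022055672576937614 [-0.03731187  0.26505451 -0.09391582 -0.00156212 -1.21556882  1.14279552]
flange (9129, array([ 0.606 , -0.0581,  0.1109]), array([ 0.606 , -0.0581,  0.1095,  0.1104]))
boss (2097, array([ 0.6059, -0.0586,  0.0449]), array([ 0.6061, -0.0586,  0.0434,  0.0441]))
blkfl (9028, array([ 0.5354, -0.1806,  0.1103]), array([ 0.5357, -0.1807,  0.1094,  0.1097])) [ 5.97404798e-05 -1.12378525e-03]
body (8099, array([ 0.5358, -0.1809,  0.0724]), array([ 0.536 , -0.1809,  0.0717,  0.0718])) [ 0.00035974 -0.00132379]
tilt [-0.01102378  0.00514629  0.25251975]
```

View pics/w6.png

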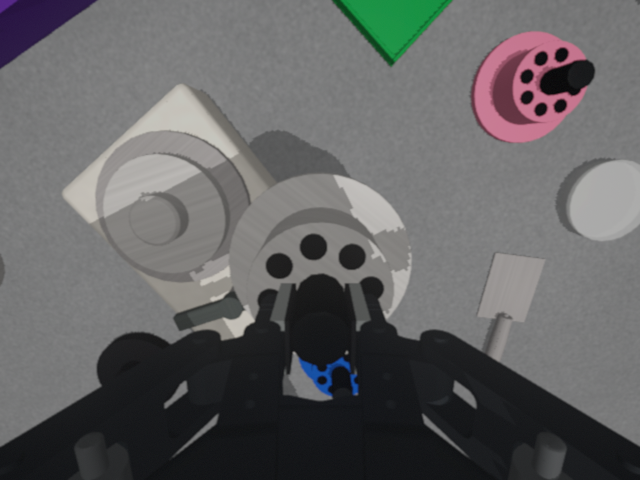

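The boss shows clearly at (155,218) and the held block is level. I'll shift over the boss.

Request:
step_arm(
  targets=[
    [0.0175,0.0306,0,0,0,0,255],
    [0.0175,0.0306,0,0,0,0,255],
    [0.0175,0.0306,0,0,0,0,255],
    [0.0177,0.0306,0,0,0,0,255],
    [0,0,-0.03,0,0,0,255],
  ],
)

```text
clock: 13.22
eef_pos: [0.6124, -0.0541, 0.3077]
tool_rot: [0.973, -0.229, 0.007, -0.002]
ft_force: [2.7, -1.0, -3.6]
opening: 0.0221
gripper_force: 80.7
```

Request:
step_arm(
  targets=[
    [0,0,-0.025,0,0,0,255],
    [0,0,-0.012,0,0,0,255],
    [0,0,0,0,0,0,255],
    [0,0,0,0,0,0,255],
    [0,0,0,0,0,0,255],
  ],
)

```text
clock: 13.63
eef_pos: [0.6074, -0.0585, 0.2674]
tool_rot: [0.973, -0.231, 0.001, 0.0]
ft_force: [0.6, 0.6, -5.6]
opening: 0.0218
gripper_force: 80.5
```

Run:
```python
from m import *
o=env.get_obs();e=o['eef_pos'];print(e,o['ft_force'])
c=vision.camera('wrist'); M=T(c); P=cloud(c,M)
for n,h in (('blkfl',.010),('body',.05)):
    z=e[2]-.130+h; r=circ(c,P,z-.005,z+.005,e[0],e[1],.065 if h<.02 else .045); print(n,r,r[2][:2]-e[:2])
```

```text
[ 0.60741801 -0.05850819  0.26741132] [ 0.62228806  0.55645708 -5.60238575]
blkfl (9006, array([ 0.6084, -0.0592,  0.1106]), array([ 0.6084, -0.0591,  0.1095,  0.1104])) [ 0.00098199 -0.00059181]
body (8133, array([ 0.6086, -0.0593,  0.0727]), array([ 0.6087, -0.0593,  0.0716,  0.0722])) [ 0.00128199 -0.00079181]
```

Request:
step_arm(
  targets=[
    [-0.002,0.0015,-0.004,0,0,0,255],
    [0,0,-0.004,0,0,0,255],
    [0,0,-0.002,0,0,0,255],
    [0,0,0,0,0,0,255],
  ],
)

```text
clock: 14.02
eef_pos: [0.6045, -0.0562, 0.2564]
tool_rot: [0.973, -0.231, -0.001, 0.0]
ft_force: [0.2, 0.0, -5.8]
opening: 0.0221
gripper_force: 80.7
```

Request:
step_arm(
  targets=[
    [0,0,-0.002,0,0,0,255],
    [0,0,-0.001,0,0,0,255],
    [0,0,0,0,0,0,255],
  ],
)

```text
clock: 14.27
eef_pos: [0.6049, -0.0562, 0.2537]
tool_rot: [0.973, -0.231, -0.0, 0.0]
ft_force: [-0.9, -0.1, -5.3]
opening: 0.0225
gripper_force: 80.7
```

Request:
step_arm(
  targets=[
    [0,0,-0.001,0,0,0,255],
    [0,0,-0.001,0,0,0,255],
    [0,0,0,0,0,0,255],
  ],
)

```text
clock: 14.52
eef_pos: [0.6049, -0.0562, 0.2517]
tool_rot: [0.973, -0.231, -0.0, 0.0]
ft_force: [0.4, 0.8, -6.2]
opening: 0.0225
gripper_force: 80.6
```

Request:
step_arm(
  targets=[
    [0,0,-0.002,0,0,0,255],
    [0,0,-0.002,0,0,0,255],
    [0,0,0,0,0,0,255],
  ],
)

```text
clock: 14.77
eef_pos: [0.6047, -0.0562, 0.2473]
tool_rot: [0.973, -0.231, -0.001, 0.0]
ft_force: [0.3, -0.2, -6.5]
opening: 0.022
gripper_force: 80.6
```

Request:
step_arm(
  targets=[
    [0,0,-0.002,0,0,0,255],
    [0,0,-0.002,0,0,0,255],
    [0,0,-0.002,0,0,0,255],
    [0,0,0,0,0,0,255],
  ],
)

```text
clock: 15.1
eef_pos: [0.6047, -0.0562, 0.2412]
tool_rot: [0.973, -0.231, -0.001, 0.0]
ft_force: [-0.5, -0.2, -5.8]
opening: 0.0218
gripper_force: 80.6
```

Request:
step_arm(
  targets=[
    [0,0,-0.002,0,0,0,255],
    [0,0,-0.002,0,0,0,255],
    [0,0,-0.001,0,0,0,255],
    [0,0,0,0,0,0,255],
  ],
)

```text
clock: 15.43
eef_pos: [0.6048, -0.0562, 0.2365]
tool_rot: [0.973, -0.231, -0.0, 0.0]
ft_force: [-0.2, 0.1, -6.0]
opening: 0.0225
gripper_force: 80.6
```

Request:
step_arm(
  targets=[
    [0,0,-0.001,0,0,0,255],
    [0,0,0,0,0,0,255],
  ],
)

```text
clock: 15.6
eef_pos: [0.6049, -0.0562, 0.2358]
tool_rot: [0.973, -0.231, -0.0, 0.0]
ft_force: [-0.8, -0.0, -5.6]
opening: 0.0223
gripper_force: 80.7
```

Request:
step_arm(
  targets=[
    [0,0,-0.001,0,0,0,255],
    [0,0,0,0,0,0,255],
  ],
)

```text
clock: 15.77
eef_pos: [0.6049, -0.0562, 0.2348]
tool_rot: [0.973, -0.231, -0.0, 0.0]
ft_force: [-0.3, 0.6, -5.5]
opening: 0.0221
gripper_force: 80.7
```

Request:
step_arm(
  targets=[
    [0,0,-0.001,0,0,0,255],
    [0,0,0,0,0,0,255],
  ],
)

```text
clock: 15.93
eef_pos: [0.6049, -0.0562, 0.2337]
tool_rot: [0.973, -0.231, -0.0, 0.0]
ft_force: [0.0, 0.0, -5.3]
opening: 0.0217
gripper_force: 80.6
```

Request:
step_arm(
  targets=[
    [0,0,-0.001,0,0,0,255],
    [0,0,0,0,0,0,255],
  ],
)

```text
clock: 16.1
eef_pos: [0.605, -0.0561, 0.2332]
tool_rot: [0.973, -0.231, 0.0, 0.0]
ft_force: [-0.0, 0.1, -4.8]
opening: 0.022
gripper_force: 81.4
```

Request:
step_arm(
  targets=[
    [0,0,-0.001,0,0,0,255],
    [0,0,0,0,0,0,255],
  ],
)

```text
clock: 16.27
eef_pos: [0.605, -0.0561, 0.2332]
tool_rot: [0.973, -0.231, 0.0, 0.0]
ft_force: [-3.1, 1.7, 1.6]
opening: 0.0224
gripper_force: 81.5
```

Request:
step_arm(
  targets=[
    [0,0,-0.001,0,0,0,255],
    [0,0,0,0,0,0,255],
  ],
)

```text
clock: 16.43
eef_pos: [0.605, -0.0561, 0.2332]
tool_rot: [0.973, -0.23, 0.001, 0.0]
ft_force: [-5.6, 2.4, 5.8]
opening: 0.0221
gripper_force: 82.1
```

The block's contact height of 0.2332 equals the seated height. I'll release, rise, turn the tool and look at the clamp.

Request:
step_arm(
  targets=[
    [0,0,0.001,0,0,0,180],
    [0,0,0,0,0,0,100],
    [0,0,0,0,0,0,60],
    [0,0,0,0,0,0,60],
    [0,0,0.02,0,0,0,60],
  ],
)

```text
clock: 16.85
eef_pos: [0.6033, -0.0563, 0.248]
tool_rot: [0.973, -0.231, -0.004, 0.001]
ft_force: [0.3, 0.1, -0.3]
opening: 0.0654
gripper_force: 0.0
```

Request:
step_arm(
  targets=[
    [0,0,0.04,0,0,0,60],
    [0,0,0.035,0,0,-7,60],
    [-0.005,-0.003,0.005,0,0,-7,60],
    [-0.005,-0.003,0,0,0,-7,60],
    [-0.005,-0.003,0,0,0,-7,60],
  ],
)

```text
clock: 17.27
eef_pos: [0.5903, -0.0653, 0.333]
tool_rot: [0.887, -0.462, 0.001, -0.001]
ft_force: [0.2, -0.3, -0.7]
opening: 0.0655
gripper_force: 0.0
```

Request:
step_arm(
  targets=[
    [-0.005,-0.003,0,0,0,-7,60],
    [-0.005,-0.003,0,0,0,-7,60],
    [-0.005,-0.003,0,0,0,-7,60],
    [-0.005,-0.003,0,0,0,-7,60],
    [-0.005,-0.003,0,0,0,-7,60],
  ],
)

```text
clock: 17.68
eef_pos: [0.565, -0.0805, 0.3319]
tool_rot: [-0.707, 0.707, -0.0, 0.0]
ft_force: [-0.1, 0.3, -0.2]
opening: 0.0653
gripper_force: 0.0
```

Request:
step_arm(
  targets=[
    [-0.005,-0.003,0,0,0,-7,60],
    [-0.005,-0.003,0,0,0,-7,60],
    [-0.005,-0.003,0,0,0,-7,60],
    [-0.005,-0.003,0,0,0,-7,60],
    [-0.005,-0.003,0,0,0,-7,60],
  ],
)

```text
clock: 18.1
eef_pos: [0.54, -0.0955, 0.3319]
tool_rot: [-0.461, 0.887, -0.0, 0.0]
ft_force: [-0.0, -0.4, 0.4]
opening: 0.0654
gripper_force: 0.0
```

Request:
step_arm(
  targets=[
    [0,0,0,0,0,-1,60],
    [0,0,0,0,0,0,60],
    [0,0,0,0,0,0,60],
  ],
)

```text
clock: 18.35
eef_pos: [0.5403, -0.0951, 0.332]
tool_rot: [-0.458, 0.889, -0.0, 0.0]
ft_force: [0.0, -0.5, 1.3]
opening: 0.0652
gripper_force: 0.0
```

Run:
```python
from m import *
o=env.get_obs();e=o['eef_pos'];print(e,o['tool_rot'],o['ft_force'],o['opening'],o['joints'])
c=vision.camera('wrist'); M=T(c); P=cloud(c,M); cv2.imwrite('pics/w7.png',c['img']); np.savez('w7.npz',**c,M=M)
k=(.503,-.119)
D=c['img'].max(-1)<60
m=(P[...,2]>.165)&(P[...,2]<.19)&(np.hypot(P[...,0]-k[0],P[...,1]-k[1])<.04)
q=P[m]; print('knob',len(q), cv2.minEnclosingCircle(q[q[:,2]>.172][:,:2].astype(np.float32)), np.nanmedian(q[:,2]))
m=(P[...,2]>.120)&(P[...,2]<.138)&(np.hypot(P[...,0]-.507,P[...,1]+.076)<.065)
print('arm',m.sum(),cv2.minAreaRect(P[m][:,:2].astype(np.float32)))
s=(.606,-.0577)
print('blkfl',circ(c,P,.108,.118,*s,.062)); print('body',circ(c,P,.147,.160,*s,.042))
m=(abs(P[...,2]-.113)<.006)&(np.hypot(P[...,0]-s[0],P[...,1]-s[1])<.054)&(np.hypot(P[...,0]-s[0],P[...,1]-s[1])>.040)
A=P[m]; print('plane',len(A),np.linalg.lstsq(np.c_[A[:,:2]-s,np.ones(len(A))],A[:,2],rcond=None)[0])
```

```text
[ 0.54032684 -0.09513555  0.331951  ] [-4.57534012e-01  8.89192089e-01 -1.37755587e-04  1.94033005e-04] [ 0.01855966 -0.54110325  1.29567033] 0.065168601858577 [ 1.21319732e-01  2.35170408e-01 -1.35822460e-01  1.33021409e-04
 -1.19934396e+00 -7.41724438e-01]
knob 455 ((0.5031055808067322, -0.1221003606915474), 0.007933042012155056) 0.1774083548093262
arm 2019 ((0.5332542657852173, -0.08056549727916718), (0.10839845985174179, 0.07030576467514038), 79.18228912353516)
blkfl (3635, array([ 0.6054, -0.0578,  0.1101]), array([ 0.6058, -0.0578,  0.1092,  0.1099]))
body (4033, array([ 0.6057, -0.0577,  0.0729]), array([ 0.6057, -0.0578,  0.0713,  0.0723]))
plane 2614 [-0.00066941  0.00128088  0.11360665]
```

View pics/w7.png

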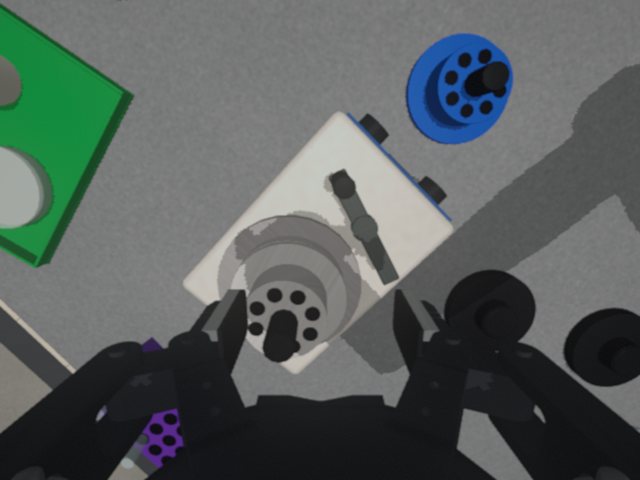

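The block is seated flat: flange top 0.1136, centred on the spigot. The clamp knob at (343,185) is at (0.503, -0.122) and the pivot is near (363,228). I'll go down around the knob.

Request:
step_arm(
  targets=[
    [-0.019,-0.0128,-0.015,0,0,0,60],
    [-0.019,-0.0128,-0.02,0,0,0,60],
    [0,0,-0.03,0,0,0,60],
    [0,0,-0.03,0,0,0,60],
    [0,0,-0.012,0,0,0,60],
  ],
  force=20,
)

```text
clock: 18.82
eef_pos: [0.5001, -0.1208, 0.2213]
tool_rot: [-0.457, 0.89, 0.002, -0.002]
ft_force: [-1.3, -0.2, -0.5]
opening: 0.0651
gripper_force: 0.0
```

Request:
step_arm(
  targets=[
    [0,0,-0.007,0,0,0,60],
    [0,0,0,0,0,0,100],
    [0,0,0,0,0,0,140],
    [0,0,0,0,0,0,170],
  ],
)

```text
clock: 19.15
eef_pos: [0.503, -0.1207, 0.2191]
tool_rot: [-0.457, 0.89, -0.001, 0.001]
ft_force: [-0.4, -0.1, -0.3]
opening: 0.03
gripper_force: 0.0
```

Run:
```python
from m import *
o=env.get_obs();print(o['eef_pos'],o['ft_force'],o['opening'])
t=np.radians(-95.9-73.3*np.linspace(0,1,15)); p=.045*np.c_[np.cos(t),np.sin(t)]
print(np.diff(p,axis=0).round(4).tolist(), p[-1]-p[0])
```

```text
[ 0.5030046  -0.12070002  0.21914152] [-0.39658808 -0.07246791 -0.28267183] 0.029984390133565134
[[-0.0041, 0.0006], [-0.004, 0.001], [-0.0039, 0.0013], [-0.0037, 0.0017], [-0.0036, 0.002], [-0.0034, 0.0023], [-0.0032, 0.0026], [-0.0029, 0.0029], [-0.0026, 0.0032], [-0.0023, 0.0034], [-0.002, 0.0036], [-0.0017, 0.0038], [-0.0013, 0.0039], [-0.001, 0.004]] [-0.03957726  0.03632947]
```

Request:
step_arm(
  targets=[
    [0,0,0,0,0,0,255],
    [0,0,0,0,0,0,255],
    [0,0,0,0,0,0,255],
    [0,0,0,0,0,0,255],
  ],
  force=20,
)

```text
clock: 19.48
eef_pos: [0.5027, -0.1207, 0.2191]
tool_rot: [-0.457, 0.89, -0.001, 0.001]
ft_force: [-0.0, 2.3, 5.4]
opening: 0.0151
gripper_force: 21.0
```

Request:
step_arm(
  targets=[
    [-0.0041,0.0006,0,0,0,0,255],
    [-0.004,0.001,0,0,0,0,255],
    [-0.0039,0.0013,0,0,0,0,255],
  ],
)

```text
clock: 19.73
eef_pos: [0.4911, -0.1177, 0.2191]
tool_rot: [-0.457, 0.89, -0.001, 0.002]
ft_force: [2.1, 2.2, 5.0]
opening: 0.0151
gripper_force: 21.0
```

The grip on the knob is good and it moves easily, so I'll carry on round the arc.

Request:
step_arm(
  targets=[
    [-0.0037,0.0017,0,0,0,0,255],
    [-0.0036,0.002,0,0,0,0,255],
    [-0.0034,0.0023,0,0,0,0,255],
    [-0.0032,0.0026,0,0,0,0,255],
  ],
)

```text
clock: 20.07
eef_pos: [0.4773, -0.109, 0.2191]
tool_rot: [-0.457, 0.89, -0.001, 0.002]
ft_force: [3.4, 1.9, 5.0]
opening: 0.0149
gripper_force: 21.0
```

Request:
step_arm(
  targets=[
    [-0.0029,0.0029,0,0,0,0,255],
    [-0.0026,0.0032,0,0,0,0,255],
    [-0.0023,0.0034,0,0,0,0,255],
    [-0.002,0.0036,0,0,0,0,255],
  ],
)

```text
clock: 20.4
eef_pos: [0.4677, -0.096, 0.2191]
tool_rot: [-0.457, 0.89, -0.001, 0.002]
ft_force: [4.7, 0.1, 4.6]
opening: 0.0153
gripper_force: 21.0
```

Request:
step_arm(
  targets=[
    [-0.0017,0.0038,0,0,0,0,255],
    [-0.0013,0.0039,0,0,0,0,255],
    [0,0,0,0,0,0,255],
  ],
)

```text
clock: 20.65
eef_pos: [0.4645, -0.0879, 0.2191]
tool_rot: [-0.457, 0.889, -0.001, 0.002]
ft_force: [3.3, 2.5, 6.0]
opening: 0.0155
gripper_force: 21.0
```

Request:
step_arm(
  targets=[
    [-0.001,0.003,0,0,0,0,255],
    [0,0,0,0,0,0,255],
  ],
)

```text
clock: 20.82
eef_pos: [0.4638, -0.0851, 0.219]
tool_rot: [-0.457, 0.89, -0.001, 0.002]
ft_force: [4.0, 1.0, 6.4]
opening: 0.0154
gripper_force: 21.0
```

Request:
step_arm(
  targets=[
    [-0.0003,0.002,0,0,0,0,255],
    [0,0,0,0,0,0,255],
  ],
)

```text
clock: 20.98
eef_pos: [0.4637, -0.084, 0.2191]
tool_rot: [-0.457, 0.889, -0.002, 0.002]
ft_force: [6.1, -3.1, 4.5]
opening: 0.0153
gripper_force: 21.1
```

Request:
step_arm(
  targets=[
    [-0.0002,0.0015,0,0,0,0,255],
    [0,0,0,0,0,0,255],
  ],
)

```text
clock: 21.15
eef_pos: [0.4636, -0.0835, 0.2191]
tool_rot: [-0.457, 0.889, -0.003, 0.001]
ft_force: [7.2, -9.2, 2.5]
opening: 0.0156
gripper_force: 21.1
```

Request:
step_arm(
  targets=[
    [-0.0002,0.0012,0,0,0,0,255],
    [0,0,0,0,0,0,255],
  ],
)

```text
clock: 21.32
eef_pos: [0.4636, -0.0831, 0.2192]
tool_rot: [-0.457, 0.889, -0.003, 0.001]
ft_force: [7.7, -15.0, 2.8]
opening: 0.015
gripper_force: 21.2
```

Request:
step_arm(
  targets=[
    [0,0,0,0,0,0,180],
    [0,0,0,0,0,0,140],
    [0,0,0,0,0,0,100],
    [0,0,0,0,0,0,80],
    [0,0,0,0,0,0,80],
  ],
)

```text
clock: 21.73
eef_pos: [0.4608, -0.0807, 0.2173]
tool_rot: [-0.456, 0.89, 0.001, -0.001]
ft_force: [-0.6, -0.4, 0.4]
opening: 0.059
gripper_force: 0.0
```

Request:
step_arm(
  targets=[
    [0,0,0.02,0,0,0,80],
    [0,0,0.03,0,0,0,80],
    [0,0,0.04,0,0,0,80],
    [0.01,0,0.03,0,0,0,80],
    [0.01,0,0,0,0,0,80],
  ],
)

```text
clock: 22.15
eef_pos: [0.4839, -0.0808, 0.345]
tool_rot: [-0.457, 0.889, -0.003, 0.006]
ft_force: [0.8, -0.2, -0.0]
opening: 0.0587
gripper_force: 0.0
```

Request:
step_arm(
  targets=[
    [0.02,0,0,0,0,0,80],
    [0,0,0,0,0,0,80],
    [0,0,0,0,0,0,80],
  ],
)

```text
clock: 22.4
eef_pos: [0.5017, -0.0806, 0.3369]
tool_rot: [-0.456, 0.89, 0.001, -0.001]
ft_force: [-0.7, 0.4, -1.1]
opening: 0.059
gripper_force: 0.0
```

Run:
```python
from m import *
o=env.get_obs();e=o['eef_pos'];print(e,o['ft_force'],o['opening'])
c=vision.camera('wrist'); M=T(c); P=cloud(c,M); cv2.imwrite('pics/w8.png',c['img'])
s=np.array((.606,-.0577))
print('blkfl',circ(c,P,.108,.1165,*s,.062)); print('body',circ(c,P,.147,.160,*s,.042))
k=(.4645,-.085)
m=(P[...,2]>.165)&(P[...,2]<.19)&(np.hypot(P[...,0]-k[0],P[...,1]-k[1])<.03)
q=P[m]; (kx,ky),r=cv2.minEnclosingCircle(q[q[:,2]>.172][:,:2].astype(np.float32)); print('knob',kx,ky,r)
a=np.radians(10.85);p=s-.1*np.array([np.cos(a),np.sin(a)]); d=np.array([kx,ky])-p
print('pivot',p,'len',np.hypot(*d),'clamp angle',np.radians(-79.15)-np.arctan2(d[1],d[0]))
dark=c['img'].max(-1)<95
m=dark&(P[...,2]>.117)&(P[...,2]<.134)&(np.hypot(P[...,0]-p[0],P[...,1]-p[1])<.062)
print('arm',m.sum(),cv2.minAreaRect(P[m][:,:2].astype(np.float32)))
```

```text
[ 0.50165979 -0.08055507  0.33686006] [-0.67271475  0.44771202 -1.14149966] 0.059019743207643964
blkfl (3457, array([ 0.6052, -0.0576,  0.1109]), array([ 0.6054, -0.0578,  0.1094,  0.1106]))
body (2021, array([ 0.6048, -0.0579,  0.0727]), array([ 0.605 , -0.058 ,  0.0715,  0.0721]))
knob 0.4649370312690735 -0.08552557229995728 0.007856421172618866
pivot [ 0.50778766 -0.07652385] len 0.04378593217043581 clamp angle 1.553103196370901
arm 2027 ((0.5106741786003113, -0.07763170450925827), (0.10627558827400208, 0.02140822634100914), 9.41531753540039)
```

View pics/w8.png

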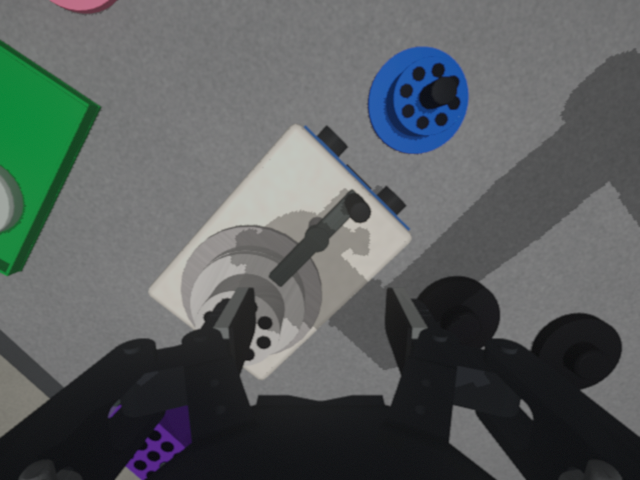

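The clamp arm now runs from the knob at (355,207) to its tip over the block flange at (275,280). It measures 1.55 rad and took 15 N against the stop. The block is still seated and the gripper is clear, so I'm handing in.

```bash
python3 -c "
from plant import env
print(env.close_job())"
```

```text
the job is handed in; nothing more can be done
None
```

The job is handed in: adapter and tube block are seated flat and fully home, the clamp is swung to its stop over the block's flange and released (about 22 s); while I was regripping the adapter on the bench, the fingertips pressed on its flange with about 66 N at the wrist, under the 120 N limit.

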